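Index the vial carousel and close the reader arm

ROBOT

A 6-joint arm with a two-finger parallel gripper is mounted at the origin on the work surface. World frame = base frame: x ahead of the robot, y to its left, z up, the work surface at z = 0. Lengths are in m, angles in rad, forces in N, time in s.
With the tool pointing down it reaches from about 0.35 to 0.775 m from the base axis. Payload 7.3 kg.
Tool frame: the origin (TCP) lies on the centre line of the jaws, within the pads' length; the fingertips stand robot.nose_length ahead of it and the grasp point (between the pads) is the TCP (robot.nose_length is the distance from the TCP to the fingertips, in m); z points along the fingers, y is the direction in which the jaws open and shut (so a half turn about z gives the same grasp; the last joint's range is limited). The gripper opens to 92 mm and grips with 3 to 60 N. Pads are 19 mm wide; open, the fingers measure 130 mm over their backs; the gripper's body (75 mm by 190 mm) begins 47 mm behind the grasp point.
Start: joints at [-0.146, 0.342, 1.524, -0, 1.275, -0.146], TCP at [0.525, 0, 0.212] pointing down, gripper open.
Joint ranges: [-2.53, 2.53], [-0.77, 2.02], [0.04, 2.7], [-1, 4.14], [0.28, 2.66], [-3.11, 3.11]. Speed limits (rad/s): [2.57, 2.57, 3.14, 3.14, 3.14, 3.14].

INTERFACE

Orientations are given as [roll, pitch, yaw] about the fixed x, y, z axes, in that order (R = Rz(yaw) Ry(pitch) Rx(roll)).
In Python, from cell import robot, read_camera gives the robot as it stands.
- The arm moves only by the shell command python3 -m crank 'ROWS' [FORCE]. ROWS is JSON, a list of rows, each a list of 7 numbers: the shift along the tool's x, y, z in cm, then the turn, a rotation vector about the tool's x, y, z in degrees, then the opening, from 0 (shut) to 1 (fully open). In form: [[tx, ty, tz, wx, wy, wz, jaw], ...]. A call has 1 to 5 rows; each row is the pose to reach, as a shift and turn from the pose commanded when the call began, along the tool's axes at that moment; what a row does not reach only later rows make up. A row lasts 1/8 s, in which the tool goes at most 62.5 mm and 10.7 degrees, less where a joint would pass 70% of its speed; a pose out of reach is approached as far as the arm can. A call with a gripper value outside its range is refused whole. The fingers move at their own pace and stop on an object; FORCE is the grip in N (left out, the last holds). Time passes only in rows, so rows that repeat a pose let the fingers close. It gives the time, the measured TCP pose, the force and the opening at its end, in the units of the state.
- robot.observe(): the state, without advancing time (a new reading comes with each control period).
- read_camera(name): name is "scene" or "side" or "wrist"; returns a dict with "frame" (420x560x3 uint8, red, green, blue), "intrinsics" (3x3 intrinsics, pixels), "R" (3x3) and "t" (3): a world point X has camera coordinates R X + t. Camera axes: x right, y down, z forward; pixel columns grow to the right and rows downward; lengths in m; the calibration is good to about 2 mm. A picture is of the moment at which its call begins. There is no depth.
- robot.hand_in(): hands the job in, once; it reports no verdict.
The state is a dict: "time": time; "qpos": joint angles; "qvel": joint speeds; "joint_efforts": joint torques, N m; "tool_pos": TCP position; "tool_rot": TCP orientation; "contact_force": force on the tool from outside, world axes, zero at the start; "torque": the same for the moment, N m; "opening": finger opening in m.
Only numpy, scipy, OpenCV 4.12 (cv2) and the standard library are available. Lean on these libraries where they do the work, as an engineer would, in place of code of your own. Each camera call takes 0.05 s, during which the arm holds its last target.

TASK

Pushing with a fingertip only, turn the carousel by its yellow paddles until the purple-capped vial is centred at the reading place, in line with the red stripe that runs to the reader's post; after that, push the orange reader arm fully home against its stop, so that its head stands over that vial. Leave all vials standing in their sockets without touching or lifting them, and do not disturb the other things on the bench.

Things in the scene. Friction and masses are not known exactly. Their poses are not given: they have to be found in the camera images.
- carousel: White four-spoke turntable, spokes 90 degrees apart; turns either way about a vertical axis, no stops or detents, stays where left (about 1 N at a paddle turns it). Origin on the axis at table height; its +x, -x, +y, -y axes run along the spokes and turn with it. Each spoke has a 30 mm square socket block 75 mm from the axis, top 54 mm above the table, and ends in a yellow paddle.
- paddle (a point): Middle of the yellow paddle at the end of the carousel's +x spoke, 115 mm from the axis, 56 mm above the table; the other three spokes have the same. A paddle is an upright plate along the spoke, 8 mm thick, from 100 to 130 mm from the axis and from 36 to 76 mm above the table. The paddles are what to push.
- vial_purple: Sample vial with a PURPLE cap, 16 mm diameter (cap 17 mm), 44 mm tall, standing loose with about 0.5 mm play all round in one of the four sockets, 75 mm from the carousel's axis. Origin: centre of its underside, 40 mm above the table when seated (cap top at 84 mm).
- vial_green: The same vial with a green cap, in another socket. Origin: centre of its underside.
- vial_white: The same vial with a white cap. Origin: centre of its underside.
- vial_orange: The same vial with an orange cap. Origin: centre of its underside.
- reader: Fixed grey base of the vial reader: disc of 140 mm radius and 8 mm thick under the carousel, and a steel post (26 mm diameter) 185 mm from the carousel's axis. Origin on the carousel's axis, on the table top; its +x axis points to the post, its z up. A red stripe on the base runs along +x, in the line from axis to post.
- read_point (a point): The reading place: the point above the red stripe, 75 mm from the carousel's axis towards the post, 84 mm above the table, at the height of a cap's top. The reader's head stands straight above it when its arm is home.
- reader_arm (a joint): Angle of the reader's orange swing arm about the vertical post: 0 = home, against its end stop, pointing from the post straight to the carousel's axis; it grows to 1.6 as the arm swings open, counter-clockwise seen from above. It starts open, between 1.05 and 1.5, and stays where it is left (about 1 N at mid-arm moves it).
- swing_hinge (a point): On the swing arm's hinge axis (the post), at the arm's mid height, 126 mm above the table. The hub on top of the post has 18 mm radius and reaches 138 mm.
- swing_bar (a point): Middle of the orange bar of the swing arm, 55 mm from the hinge axis, 126 mm above the table. The bar is 12 mm wide and 16 mm high (118 to 134 mm above the table) and is bare from 18 to 94 mm from the hinge axis.
- reader_head (a point): The lens under the black reader head (32 mm diameter, 107 to 155 mm above the table) at the end of the swing arm, 110 mm from the hinge axis, with its underside 105 mm above the table: it clears the caps by 21 mm.
- tip_box: Purple box of yellow pipette tips, 85 x 122 x 59 mm, loose on the bench. Origin: centre of its underside. To be left alone.
- reagent: Reagent bottle with blue cap, 64 mm diameter, 130 mm tall, loose. Origin: centre of its underside. To be left alone.
- tweezers: Dark steel tweezers, about 130 mm long and 6 mm high, lying loose. Origin: its middle, on the bench. To be left alone.
- beaker: Clear plastic beaker, 72 mm across, 85 mm tall, loose. Origin: centre of its underside. To be left alone.

How it is judged:
On the way, in this order (a step that is already met when the one before it is completed fails the run):
1. the purple-capped vial stands at the reading place, the carousel at rest, with the reader arm still open (horizontal distance between vial_purple and read_point below 0.008 m and angular speed of carousel below 0.1 rad/s and value of joint reader_arm above 0.3 rad), for 0.3 s.
2. the reader arm is home over it (horizontal distance between vial_purple and read_point below 0.008 m and value of joint reader_arm below 0.06 rad), for 0.2 s.
At the end, for the whole second after the job is handed in: The purple-capped vial's axis is within 8 mm (horizontally) of the reading place, the carousel at rest, the reader arm within 0.06 rad of its stop, and all four vials stand upright, seated in their sockets (all of step 2 and angular speed of carousel below 0.1 rad/s and height (world z) of each of vial_purple, vial_green, vial_white, vial_orange below 0.046 m and angle between each of vial_purple, vial_green, vial_white, vial_orange's own z axis and vertical below 0.2 rad); the robot touches nothing.
It fails at once if a vial is lifted or tipped (height (world z) of any of vial_purple, vial_green, vial_white, vial_orange above 0.05 m or angle between any of vial_purple, vial_green, vial_white, vial_orange's own z axis and vertical above 0.35 rad).
It fails at once if the robot touches a vial (contact force between any of the fingers, the arm and vial_purple above 0.5 N or contact force between any of the fingers, the arm and vial_green above 0.5 N or contact force between any of the fingers, the arm and vial_white above 0.5 N or contact force between any of the fingers, the arm and vial_orange above 0.5 N).
It fails at once if another thing on the bench is shifted by more than 15 mm (distance of any of tip_box, reagent, tweezers, beaker from where it was at the start of the episode above 0.015 m).
It also fails if it takes over 64 s, if anything falls off the work surface, if the arm or the gripper's body presses on something with over 40 N, if the wrist force passes 120 N, or if a joint passes its speed limit or range.

## Working session

There is one attempt and no reset: what is moved stays moved. The work goes in short steps, Python scripts to look and compute and a shell command to move; the robot and the scene stay as the last step left them, time stands still between calls to the robot, and variables do not carry over. Pictures are saved under pics/ and viewed, and the job is handed in when it is done.

```bash
ls; mkdir -p pics
python3 - <<'E'
from cell import robot, read_camera
import cv2, numpy as np
print(robot.nose_length); s=robot.observe(); print(s)
for n in ("scene","side","wrist"):
    c=read_camera(n); cv2.imwrite(f"pics/{n}0.png",c["frame"][:,:,::-1]); print(n,c["intrinsics"].tolist(),np.round(-c["R"].T@c["t"],3),c["R"].round(3).tolist())
E
```

```text
pics
0.019
{'time': 0.0, 'qpos': array([-1.45983544e-01,  3.42752583e-01,  1.52502954e+00,  7.85234023e-06,
        1.27539484e+00, -1.45994154e-01]), 'qvel': array([-1.65247009e-03,  6.41733282e-04, -1.89513892e-04, -8.47593767e-04,
       -5.48949932e-04,  6.71508518e-05]), 'joint_efforts': array([ 7.61924657e-04, -4.31245601e+01, -2.44219762e+01,  7.17750052e-02,
        5.59406646e-02, -1.04314388e-04]), 'tool_pos': array([5.24565646e-01, 9.72852174e-05, 2.11625115e-01]), 'tool_rot': array([-3.14002629e+00, -2.37908269e-04,  1.57080446e+00]), 'contact_force': array([ 0.48401698, -0.25232791,  0.43962831]), 'torque': array([0.10122028, 0.00351246, 0.0461985 ]), 'opening': 0.09238738353729936}
scene [[402.47010325088297, 0.0, 281.8794137552387], [0.0, 402.47010325088297, 210.78947504378507], [0.0, 0.0, 1.0]] [ 1.169 -0.172  1.041] [[0.306, 0.952, -0.009], [0.816, -0.267, -0.514], [-0.491, 0.15, -0.858]]
side [[474.43034459585624, 0.0, 270.7010800526172], [0.0, 474.43034459585624, 204.669956483597], [0.0, 0.0, 1.0]] [ 0.329 -0.919  0.653] [[0.947, -0.322, -0.004], [-0.157, -0.451, -0.879], [0.281, 0.833, -0.477]]
wrist [[368.18852585160056, 0.0, 275.10897221540114], [0.0, 368.18852585160056, 208.48883700735786], [0.0, 0.0, 1.0]] [0.525 0.075 0.383] [[1.0, 0.0, -0.001], [0.001, -0.961, 0.278], [-0.0, -0.278, -0.961]]
```

View pics/scene0.png

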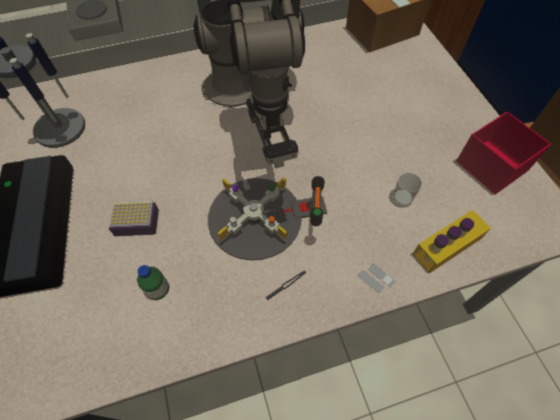

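View pics/side0.png

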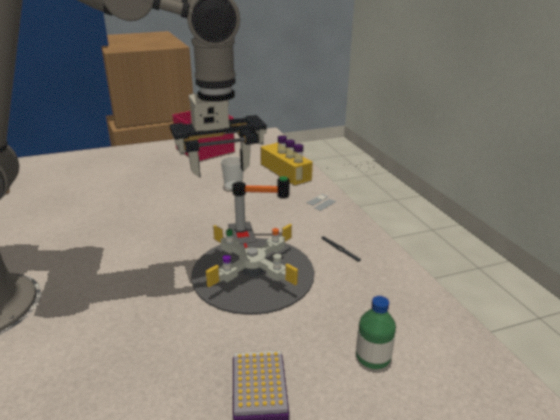

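View pics/wrist0.png

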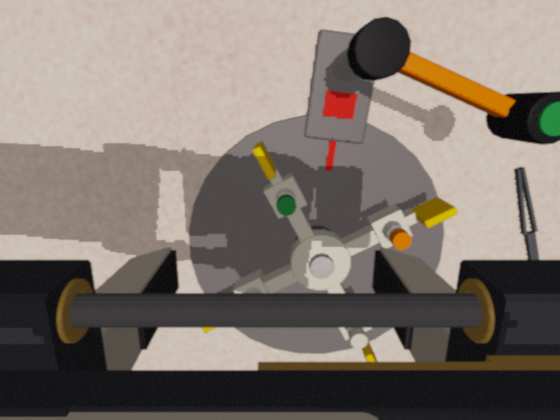

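The purple vial is on the near, -y side (scene px 234,187), the reader post is towards +y, and the swing arm is open towards +x. I'll measure these next.

```bash
cat > h.py <<'E'
from cell import robot, read_camera
import cv2, numpy as np
def rng(h,lo,hi):
    return cv2.inRange(h,np.array(lo),np.array(hi))
MASK={'purple':((125,90,30),(160,255,255)),'green':((60,120,40),(90,255,255)),'orange':((5,190,120),(14,255,255)),'yellow':((20,160,90),(32,255,255)),'red':((0,190,100),(3,255,255)),'red2':((175,190,100),(180,255,255))}
def blobs(c,name,roi,minA=6):
    h=cv2.cvtColor(c['frame'],cv2.COLOR_RGB2HSV)
    m=rng(h,*MASK[name]); 
    z=np.zeros_like(m); x0,y0,x1,y1=roi; z[y0:y1,x0:x1]=m[y0:y1,x0:x1]
    n,l,s,ce=cv2.connectedComponentsWithStats(z)
    return [(ce[i].round(1),int(s[i][4]),s[i][:4].tolist()) for i in range(1,n) if s[i][4]>=minA]
def ray(c,uv,z):
    d=np.linalg.inv(c['intrinsics'])@np.array([uv[0],uv[1],1.]); d=c['R'].T@d; o=-c['R'].T@c['t']
    return o+d*(z-o[2])/d[2]
def proj(c,X):
    p=c['intrinsics']@(c['R']@np.array(X)+c['t']); return p[:2]/p[2]
E
python3 - <<'E'
from h import *
rois={'scene':(200,165,340,250),'side':(185,165,310,300),'wrist':(170,0,560,370)}
zc={'purple':.079,'green':.079,'orange':.079,'yellow':.056,'red':.008,'red2':.008}
for n in rois:
    c=read_camera(n)
    for k in MASK:
        for b in blobs(c,k,rois[n]): print(n,k,b[0],b[1],b[2],ray(c,b[0],zc[k])[:2].round(4))
    x0,y0,x1,y1=rois[n]; im=c['frame'][y0:y1,x0:x1,::-1]
    f=min(800/im.shape[1],600/im.shape[0]); cv2.imwrite(f'pics/{n}1.png',cv2.resize(im,None,fx=f,fy=f,interpolation=cv2.INTER_CUBIC))
E
```

```text
scene purple [234.6 187.5] 27 [232, 185, 6, 6] [ 0.5012 -0.1104]
scene green [316.7 211.7] 32 [314, 209, 7, 6] [0.6512 0.0865]
scene orange [317.  196.6] 64 [315, 187, 5, 20] [0.6046 0.1047]
scene orange [271.2 218.5] 20 [269, 216, 5, 6] [ 0.6327 -0.0401]
scene yellow [226.1 182.1] 23 [223, 179, 7, 7] [ 0.4585 -0.1282]
scene yellow [281.4 180.6] 17 [278, 178, 7, 7] [0.5047 0.0302]
scene yellow [222.2 230.5] 38 [218, 227, 9, 8] [ 0.6144 -0.1774]
scene yellow [281.6 229.6] 31 [278, 226, 8, 8] [ 0.6628 -0.0198]
scene red [303.4 206.8] 43 [300, 203, 8, 8] [0.5844 0.0736]
side purple [226.1 258.3] 64 [222, 255, 9, 8] [ 0.5021 -0.1104]
side green [282.8 178.8] 20 [280, 177, 7, 4] [0.7476 0.2155]
side green [229.3 232.2] 16 [228, 230, 4, 5] [ 0.5342 -0.0118]
side orange [260.6 188.5] 102 [246, 187, 31, 4] [0.67   0.1778]
side orange [275.  231.2] 10 [274, 230, 3, 4] [ 0.6346 -0.042 ]
side yellow [290.7 171.5] 427 [265, 165, 45, 19] [0.8046 0.3013]
side yellow [286.7 231.3] 75 [283, 225, 8, 14] [ 0.6731 -0.0165]
side yellow [217.7 233.4] 73 [215, 227, 7, 14] [0.5151 0.0283]
side yellow [212.
[... 386 characters left out ...]
461.8  97. ] 116 [419, 77, 86, 40] [0.6734 0.0783]
wrist orange [397.7 231.2] 26 [393, 229, 11, 8] [ 0.6331 -0.0343]
wrist yellow [264.  160.6] 424 [253, 143, 22, 37] [0.5157 0.0242]
wrist yellow [433.3 211.7] 757 [412, 198, 44, 29] [ 0.6725 -0.0233]
wrist yellow [489.3 307.7] 6 [487, 307, 5, 2] [ 0.7408 -0.1239]
wrist yellow [490.4 324.7] 7 [489, 323, 4, 5] [ 0.7451 -0.1435]
wrist yellow [206.8 328.3] 35 [202, 327, 12, 5] [ 0.4558 -0.1478]
wrist yellow [484.  339.8] 8 [482, 339, 5, 3] [ 0.7414 -0.1613]
wrist yellow [368.8 354.7] 139 [363, 345, 13, 19] [ 0.6237 -0.1795]
wrist red [338.9 104.2] 710 [323, 91, 33, 27] [0.5882 0.0724]
wrist red [330.  155.1] 154 [326, 141, 9, 29] [0.5815 0.0225]
```

View pics/scene1.png

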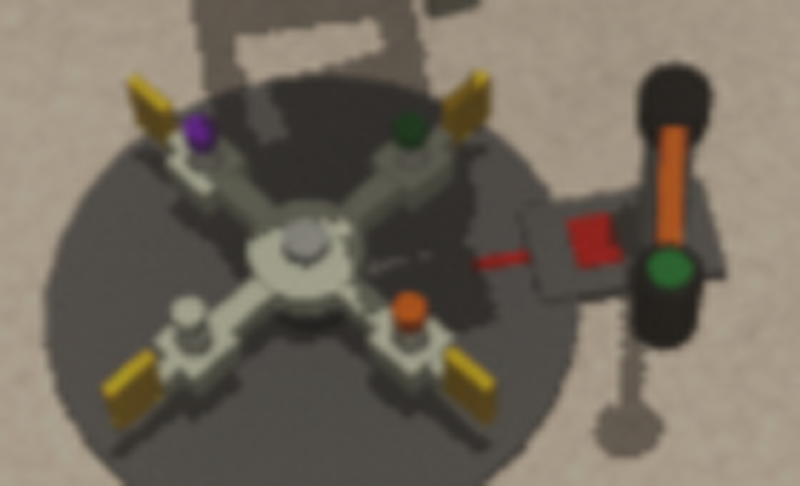

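View pics/side1.png

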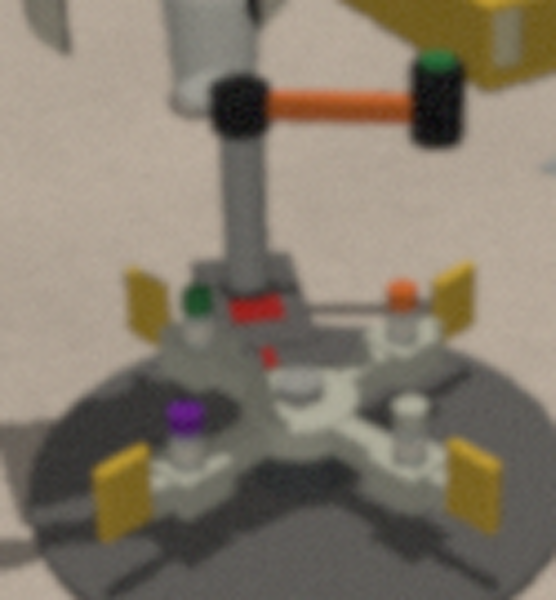

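Run:
```python
from h import *
sc=read_camera('scene'); sd=read_camera('side')
def tri(a,b):
    A=[];B=[]
    for c,uv in((sc,a),(sd,b)):
        P=c['intrinsics']@np.c_[c['R'],c['t']]
        A.append(P)
    X=cv2.triangulatePoints(A[0],A[1],np.array(a,float),np.array(b,float)); return (X[:3]/X[3]).ravel().round(4)
print('hub',ray(sc,(318,182),.138),ray(sd,(238.5,185),.138))
print('head top',ray(sc,(316.7,211.7),.155),ray(sd,(282.8,178.8),.155))
print('bar',ray(sc,(317,196.6),.132),ray(sd,(260.6,188.5),.126))
print('bottle',ray(sc,(145,271),.13),ray(sd,(380,303),.13), 'tipbox',ray(sc,(134,215),.059))
print('tweez',ray(sc,(267,298),0),ray(sc,(305,273),0),'beaker',ray(sc,(405,195),0.0))
print('hub of carousel', [ray(sc,(200+305*.175,165+240*.175),z)[:2] for z in (.05,.06,.07)],[ray(sd,(185+300*.2248,165+382*.2248),z)[:2] for z in (.05,.06,.07)])
a=np.array([.568,-.075])
for th in (309.4,183.6,315): print(th,a+.117*np.array([np.cos(np.radians(th)),np.sin(np.radians(th))]))
```

```text
hub [0.59554569 0.10680549 0.138     ] [0.58934555 0.10139236 0.138     ]
head top [0.69209838 0.06606075 0.155     ] [0.6921708  0.06530592 0.155     ]
bar [0.6356704  0.08943343 0.132     ] [0.64205796 0.08805538 0.126     ]
bottle [ 0.7065176  -0.38142789  0.13      ] [ 0.69819518 -0.39228397  0.13      ] tipbox [ 0.48984099 -0.40390053  0.059     ]
tweez [ 0.81896588 -0.11137211  0.        ] [0.78317075 0.00875471 0.        ] beaker [0.63679363 0.38654758 0.        ]
hub of carousel [array([ 0.56398695, -0.07380855]), array([ 0.57009564, -0.07480351]), array([ 0.57620433, -0.07579847])] [array([ 0.57416467, -0.06072469]), array([ 0.57009409, -0.07495472]), array([ 0.5660235 , -0.08918475])]
309.4 [ 0.64226347 -0.16540983]
183.6 [ 0.45123087 -0.08234649]
315 [ 0.65073149 -0.15773149]
```

```bash
python3 -m crank '[[-4,3,0,0,0,-10,0],[-8,6,0,0,0,-20,0],[-12,10,0,0,0,-30,0],[-15.6,12.8,0,0,0,-40,0],[-15.6,12.8,0,0,0,-46,0]]' 20; python3 -m crank '[[0,0,3,0,0,0,0],[0,0,5,0,0,0,0],[0,0,5,0,0,0,0]]'
python3 - <<'E'
from h import *
s=robot.observe();print(s['time'],s['tool_pos'],s['tool_rot'],s['opening'],s['qpos'])
for n,r in (('scene',(200,140,340,250)),('side',(185,120,345,300))):
    c=read_camera(n);x0,y0,x1,y1=r; im=c['frame'][y0:y1,x0:x1,::-1]
    f=min(800/im.shape[1],600/im.shape[0]); cv2.imwrite(f'pics/{n}2.png',cv2.resize(im,None,fx=f,fy=f,interpolation=cv2.INTER_CUBIC))
E
```

```text
time: 1.02
tool_pos: [0.654, -0.159, 0.2106]
tool_rot: [-3.141, -0.001, 2.375]
contact_force: [0.0, 0.6, 0.4]
opening: 0.0465
time: 1.4
tool_pos: [0.652, -0.1556, 0.1604]
tool_rot: [-3.14, -0.004, 2.374]
contact_force: [0.4, -0.5, 0.1]
opening: 0.016
1.4 [ 0.65202805 -0.15563221  0.16038534] [-3.13997482 -0.0036983   2.37361364] 0.015977949776088643 [-3.48539081e-01  6.54678054e-01  1.14545186e+00  2.92727108e-05
  1.34549932e+00 -1.15136598e+00]
```

View pics/side2.png

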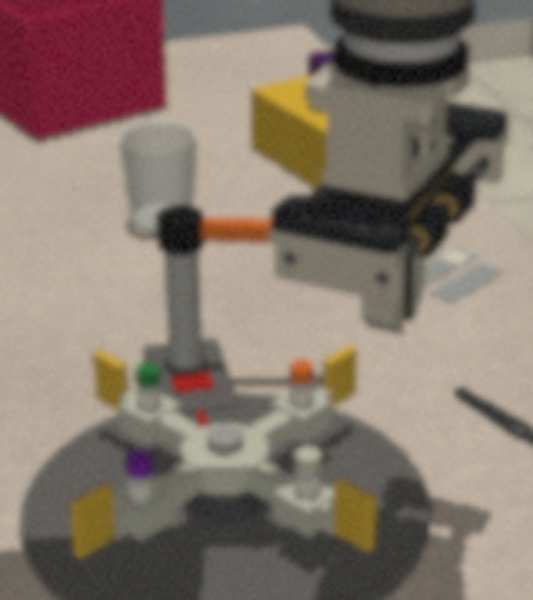

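View pics/scene2.png

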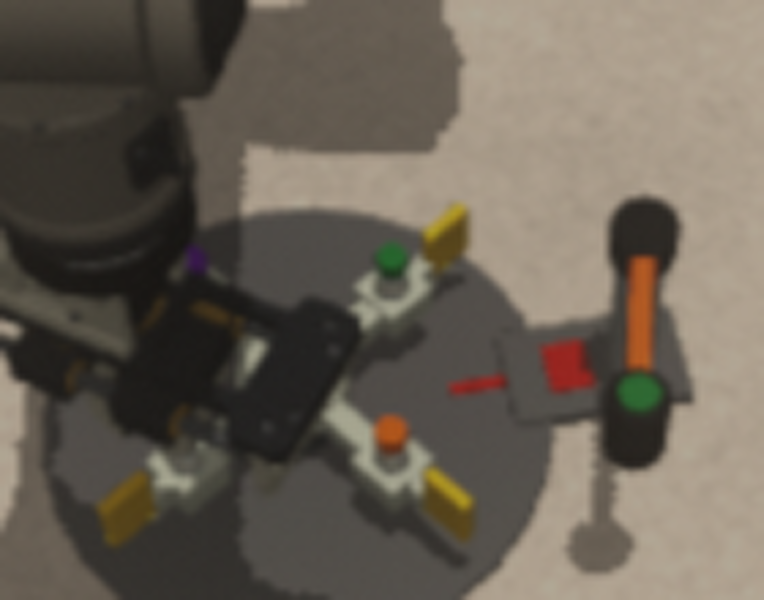

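```bash
python3 -m crank '[[0,0,3,0,0,0,0],[0,0,3,0,0,0,0],[0,0,3,0,0,0,0]]'
python3 - <<'E'
from h import *
s=robot.observe();print(s['time'],s['tool_pos'],s['tool_rot'],s['opening'])
for n,r in (('side',(185,150,345,300)),):
    c=read_camera(n);x0,y0,x1,y1=r; im=c['frame'][y0:y1,x0:x1,::-1]
    p=s['tool_pos']; print(proj(c,p),proj(c,p-[0,0,.019]),proj(c,p+[0,0,.047]))
    f=min(800/im.shape[1],600/im.shape[0]); cv2.imwrite(f'pics/{n}3.png',cv2.resize(im,None,fx=f,fy=f,interpolation=cv2.INTER_CUBIC)); print(f)
E
```

```text
time: 1.88
tool_pos: [0.6538, -0.1562, 0.134]
tool_rot: [3.141, 0.002, 2.374]
contact_force: [0.0, -0.1, 0.4]
opening: 0.0004
1.875 [ 0.65376251 -0.15617775  0.13401263] [3.14064577e+00 2.03747512e-03 2.37373787e+00] 0.0003876483803318391
[302.10639877 234.43453071] [301.85112409 242.21335863] [302.75877189 214.5551672 ]
4.0
```

View pics/side3.png

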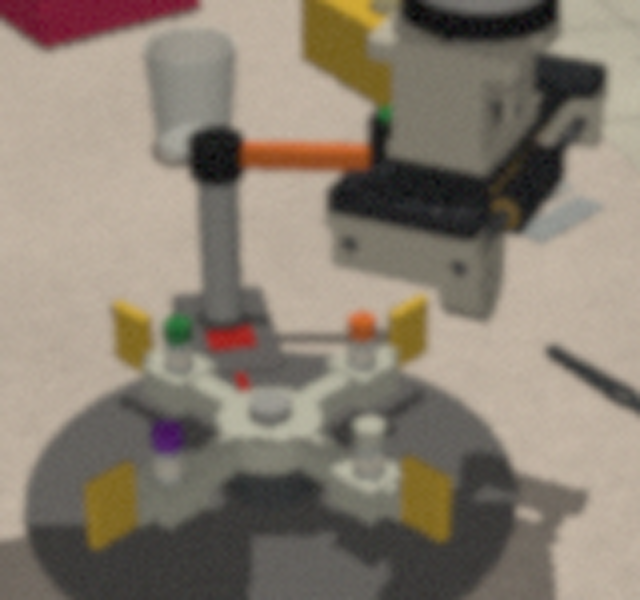

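Run:
```python
from h import *
for n in('scene','side'):
    c=read_camera(n); 
    for dx in(-.05,.05): print(n,proj(c,[.525+dx,0,.193]),proj(c,[.525+dx,0,.212]))
c=read_camera('scene');p=robot.observe()['tool_pos'];print(p,proj(c,p-[0,0,.019]),proj(c,p+[0,0,.047]))
im=c['frame'][110:260,180:340,::-1];cv2.imwrite('pics/sc4.png',cv2.resize(im,None,fx=4,fy=4,interpolation=cv2.INTER_CUBIC))
c=read_camera('wrist');cv2.imwrite('pics/w4.png',c['frame'][:,:,::-1]);print(proj(c,p-[0,0,.019]),proj(c,p+[0,0,.0]))
```

```text
scene [266.98992838 145.80823003] [266.70193793 141.18071436]
scene [278.05944988 174.16533125] [277.93312847 169.76612437]
side [198.93504832 189.34743223] [198.26156245 181.42275685]
side [243.46317079 182.70485245] [243.1943255  174.93547101]
[ 0.65357987 -0.15616213  0.13365094] [230.5604341  230.28471675] [227.3988843  217.66185219]
[274.87943916 241.39306671] [274.92571325 255.21612616]
```

View pics/sc4.png

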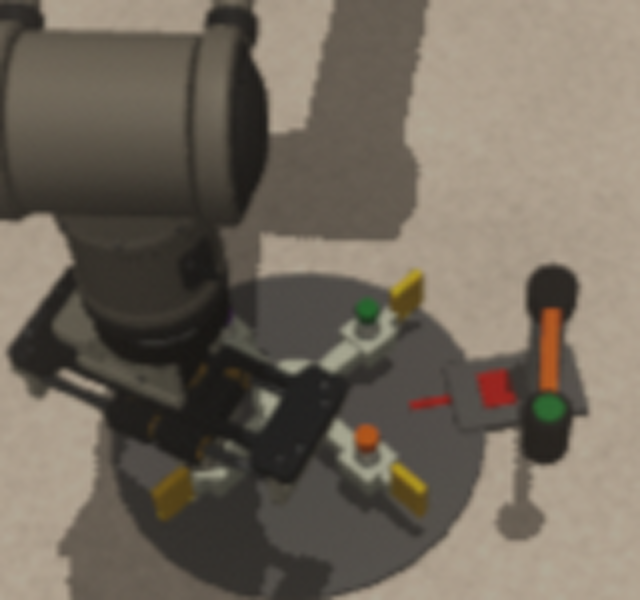

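View pics/w4.png

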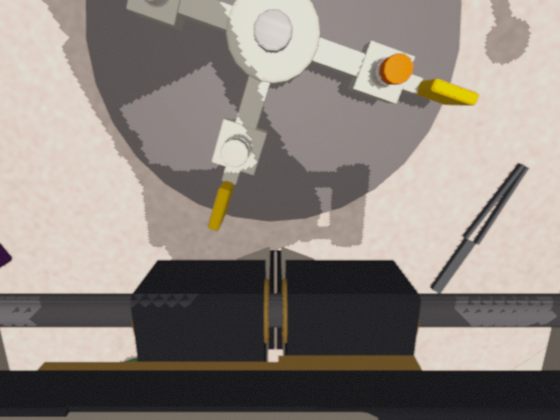

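The finger looks shorter in the pictures than stated (visible tip about 30 mm above the projected one). I'll go low enough that either reading overlaps the paddle, then check.

```bash
python3 -m crank '[[0,0,3,0,0,0,0],[0,0,6,0,0,0,0],[0,0,7.5,0,0,0,0],[0,0,7.5,0,0,0,0]]'
python3 - <<'E'
from h import *
s=robot.observe();p=s['tool_pos'];print(s['time'],p,s['tool_rot'],s['opening'])
c=read_camera('side'); im=c['frame'][150:300,185:345,::-1]
print((proj(c,p)-[185,150])*4,(proj(c,p-[0,0,.019])-[185,150])*4)
cv2.imwrite('pics/side5.png',cv2.resize(im,None,fx=4,fy=4,interpolation=cv2.INTER_CUBIC))
c=read_camera('wrist'); cv2.imwrite('pics/w5.png',c['frame'][:,:,::-1])
E
```

```text
time: 2.62
tool_pos: [0.6526, -0.1558, 0.0566]
tool_rot: [-3.141, -0.002, 2.374]
contact_force: [0.6, -0.2, 0.7]
opening: 0.0002
2.625 [ 0.65258488 -0.15583179  0.05659766] [-3.14088579e+00 -1.59940863e-03  2.37361921e+00] 0.00023884917031256797
[462.08384388 461.08382547] [461.1560753 489.9766351]
```

View pics/side5.png

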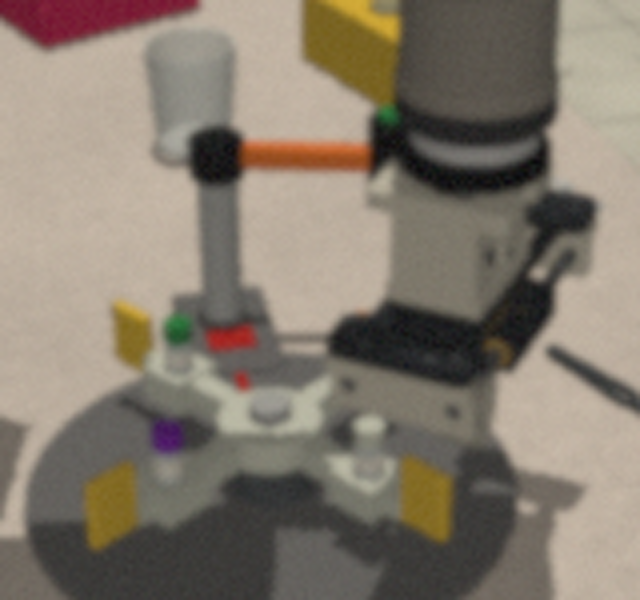

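View pics/w5.png

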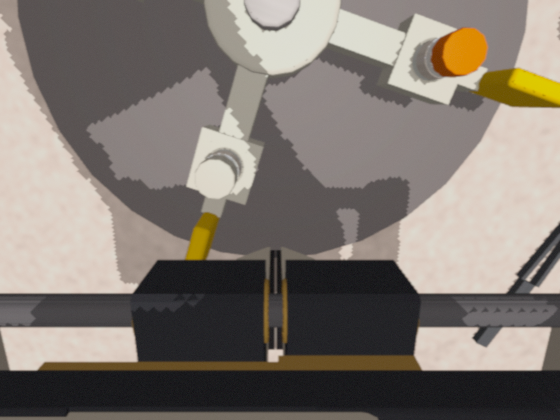

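```bash
python3 -m crank '[[0.04,-1.02,0,0,0,5,0],[0.18,-2.03,0,0,0,10,0],[0.40,-3.03,0,0,0,15,0],[0.71,-4.0,0,0,0,20,0],[1.1,-4.94,0,0,0,25,0]]'
python3 - <<'E'
from h import *
s=robot.observe();p=s['tool_pos'];d=p[:2]-[.569,-.0748];print(s['time'],np.hypot(*d),np.degrees(np.arctan2(d[1],d[0]))%360,np.degrees(s['tool_rot'][2]))
c=read_camera('side'); im=c['frame'][150:300,185:345,::-1]
cv2.imwrite('pics/side6.png',cv2.resize(im,None,fx=4,fy=4,interpolation=cv2.INTER_CUBIC))
c=read_camera('wrist'); cv2.imwrite('pics/w6.png',c['frame'][:,:,::-1])
E
```

```text
time: 3.35
tool_pos: [0.612, -0.1845, 0.0594]
tool_rot: [3.138, 0.003, 1.934]
contact_force: [0.8, 0.4, 0.6]
opening: 0.0005
3.35 0.11784145336301942 291.3931932644435 110.82916991186947
```

View pics/side6.png

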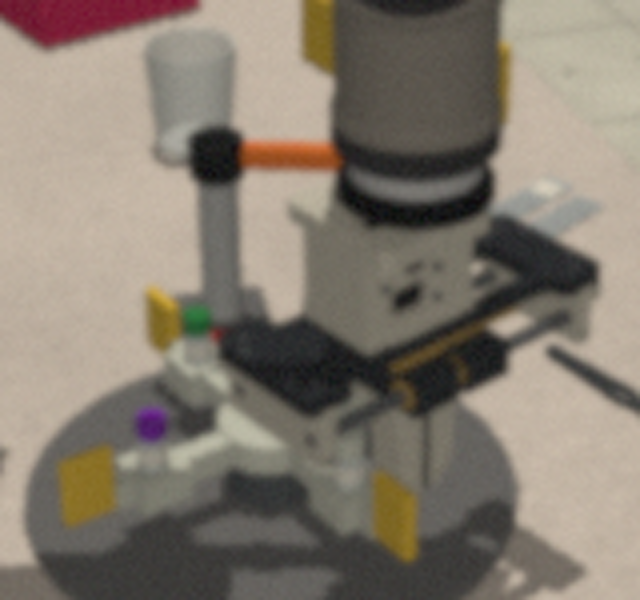

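View pics/w6.png

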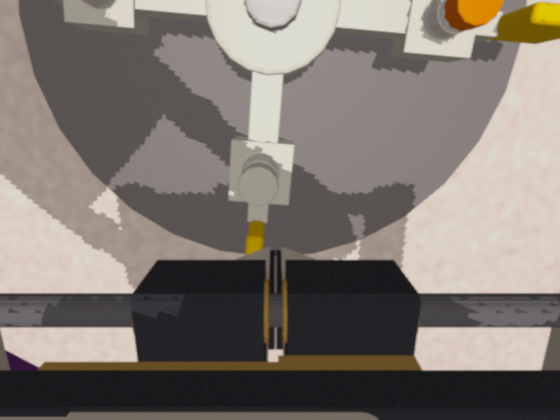

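```bash
python3 -m crank '[[0.04,-1.02,0,0,0,5,0],[0.18,-2.03,0,0,0,10,0],[0.40,-3.03,0,0,0,15,0],[0.71,-4.0,0,0,0,20,0],[1.1,-4.94,0,0,0,25,0]]'
cat > m.py <<'E'
from h import *
A=np.array([.569,-.0748])
def ang(p): d=np.array(p[:2])-A; return round(float(np.hypot(*d)),4),round(float(np.degrees(np.arctan2(d[1],d[0]))%360),1)
def rep():
    s=robot.observe();print(s['time'],s['tool_pos'],'finger',ang(s['tool_pos']),'yaw',np.degrees(s['tool_rot'][2]),s['contact_force'])
    for n,r in (('scene',(200,165,300,250)),('side',(185,200,310,310))):
        c=read_camera(n)
        for k in('purple','green','orange','yellow'):
            for b in blobs(c,k,r): print(n,k,b[0],b[1],ang(ray(c,b[0],.056 if k=='yellow' else .079)))
E
python3 -c "
from m import *
rep()"
```

```text
time: 4.08
tool_pos: [0.5621, -0.1921, 0.059]
tool_rot: [3.138, 0.002, 1.5]
contact_force: [1.4, -1.6, 0.9]
opening: 0.0008
4.075 [ 0.56212168 -0.19213034  0.05897612] finger (0.1175, 266.6) yaw 85.96414310747942 [ 1.3803372  -1.61383939  0.91245701]
scene purple [249.3 181.3] 27 (0.0763, 172.0)
scene green [278.5 199. ] 16 (0.0736, 82.8)
scene orange [256.  226.1] 20 (0.0746, 351.0)
scene yellow [247.7 171.8] 14 (0.1284, 172.0)
scene yellow [292.5 201.2] 68 (0.1143, 82.5)
scene yellow [258.1 241.3] 28 (0.1097, 351.0)
side purple [216.  248.3] 13 (0.0789, 174.1)
side yellow [299.4 242.7] 9 (0.1143, 1.1)
side yellow [302.5 251.9] 45 (0.1125, 342.0)
side yellow [199.9 257.6] 155 (0.115, 171.0)
side yellow [259.7 288.1] 50 (0.1272, 260.2)
```

```bash
for i in 1; do python3 -m crank '[[0.04,-1.02,0,0,0,5,0],[0.18,-2.03,0,0,0,10,0],[0.40,-3.03,0,0,0,15,0],[0.71,-4.0,0,0,0,20,0],[1.1,-4.94,0,0,0,25,0]]'; python3 -m crank '[[0.04,-1.02,0,0,0,5,0],[0.18,-2.03,0,0,0,10,0],[0.40,-3.03,0,0,0,15,0],[0.71,-4.0,0,0,0,20,0],[1.1,-4.94,0,0,0,25,0]]'; done
python3 -c "
from m import *
rep()"
```

```text
time: 4.8
tool_pos: [0.5134, -0.1775, 0.0584]
tool_rot: [3.139, 0.0, 1.065]
contact_force: [0.7, -1.6, 2.9]
opening: 0.0006
time: 5.42
tool_pos: [0.4754, -0.1437, 0.0582]
tool_rot: [3.139, -0.001, 0.629]
contact_force: [0.6, -1.4, 1.4]
opening: 0.0007
5.425 [ 0.47538446 -0.14370961  0.05823529] finger (0.1162, 216.4) yaw 36.0437955897984 [ 0.5747656  -1.38455368  1.39910609]
scene purple [270.6 186.3] 29 (0.0756, 121.4)
scene green [272.1 218. ] 20 (0.0733, 30.8)
scene orange [233.5 220.2] 18 (0.075, 299.3)
scene yellow [279.7 180.4] 27 (0.1205, 123.6)
scene yellow [283.2 228.6] 34 (0.1101, 33.1)
scene yellow [223.4 231.6] 35 (0.1119, 296.4)
side green [274.5 231. ] 16 (0.0732, 27.7)
side orange [277.2 257.1] 28 (0.0756, 298.4)
side yellow [285.8 231.1] 75 (0.1187, 30.3)
side yellow [292.  273.1] 162 (0.1151, 299.6)
side yellow [212.3 279.5] 97 (0.1247, 212.6)
```

```bash
python3 -m crank '[[0.04,-1.02,0,0,0,5,0],[0.18,-2.03,0,0,0,10,0],[0.40,-3.03,0,0,0,15,0],[0.71,-4.0,0,0,0,20,0],[1.1,-4.94,0,0,0,25,0]]'; python3 -m crank '[[0.01,-0.5,0,0,0,2.5,0],[0.04,-1.02,0,0,0,5,0],[0.1,-1.53,0,0,0,7.5,0],[0.18,-2.03,0,0,0,10,0],[0.18,-2.03,0,0,0,10,0]]'
python3 -c "
from m import *
rep()
for n in ('scene','side'):
    c=read_camera(n)
    for k in('red','red2'):
        for b in blobs(c,k,(185,165,340,300)): print(n,k,b,ang(ray(c,b[0],.008)),ang(ray(c,b[0],.0)))"
```

```text
time: 6.15
tool_pos: [0.4555, -0.0972, 0.0579]
tool_rot: [3.14, -0.002, 0.193]
contact_force: [0.8, -0.1, 0.8]
opening: 0.0004
time: 6.78
tool_pos: [0.4531, -0.0767, 0.0577]
tool_rot: [3.141, -0.001, 0.021]
contact_force: [0.2, -1.2, 0.7]
opening: 0.0003
6.775 [ 0.45313921 -0.07671313  0.05771432] finger (0.1159, 180.9) yaw 1.2263435138596686 [ 0.21894921 -1.23552666  0.66437444]
scene purple [278.4 198. ] 29 (0.074, 85.4)
scene green [257.2 225.6] 19 (0.0737, 353.7)
scene orange [226.  207.6] 17 (0.076, 263.0)
scene yellow [292.3 197.9] 38 (0.1165, 88.0)
scene yellow [212.8 213.9] 67 (0.1166, 262.6)
scene yellow [260.  240.8] 28 (0.1091, 353.8)
side purple [245.9 227. ] 43 (0.073, 84.0)
side green [284.6 239.9] 19 (0.0743, 353.0)
side orange [259.1 263.8] 22 (0.0774, 264.5)
side yellow [242.4 220.2] 9 (0.1447, 82.7)
side yellow [301.9 245.9] 138 (0.1154, 354.0)
side yellow [200.2 262.9] 97 (0.1169, 180.9)
side yellow [263.1 285.1] 71 (0.1191, 264.0)
scene red (array([303.4, 206.9]), 42, [300, 203, 8, 8]) (0.1491, 83.9) (0.1506, 85.7)
```

```bash
python3 -m crank '[[0,-0.15,0,0,0,0.7,0],[0,-0.3,0,0,0,1.5,0],[0,-0.3,0,0,0,1.5,0]]'; python3 -m crank '[[0,1,0,0,0,0,0],[0,2,0,0,0,0,0],[-2,3,-5,0,0,0,0],[-2,3,-11,0,0,0,0],[-2,3,-16,0,0,0,0]]';  python3 -m crank '[[5,0,0,0,0,10,0],[10,-1,0,0,0,20,0],[10,-1,0,0,0,20,0]]'
python3 -c "
from m import *
rep()
c=read_camera('wrist'); cv2.imwrite('pics/w7.png',c['frame'][:,:,::-1])
for k in MASK:
    for b in blobs(c,k,(0,0,560,420),15): print(k,b,ang(ray(c,b[0],.008 if 'red' in k else .056 if k=='yellow' else .079)))
"
```

```text
time: 7.35
tool_pos: [0.4521, -0.0735, 0.0574]
tool_rot: [3.142, -0.0, -0.009]
contact_force: [0.9, -0.8, 1.3]
opening: 0.0006
time: 7.98
tool_pos: [0.4314, -0.1042, 0.2194]
tool_rot: [3.141, -0.001, -0.01]
contact_force: [1.3, -0.1, -0.4]
opening: 0.0004
time: 8.35
tool_pos: [0.5337, -0.0945, 0.2163]
tool_rot: [-3.141, 0.001, -0.358]
contact_force: [-0.3, 0.1, 0.1]
opening: 0.0006
8.35 [ 0.53374128 -0.09452505  0.2162554 ] finger (0.0404, 209.2) yaw -20.52812817250724 [-0.2904348   0.13548877  0.08181637]
scene purple [278.6 198.8] 32 (0.074, 83.3)
scene green [256.2 225.8] 19 (0.0738, 351.5)
scene yellow [247.5 173.2] 13 (0.1233, 172.6)
scene yellow [292.4 199.8] 57 (0.1151, 84.9)
scene yellow [212.9 213.1] 69 (0.1161, 261.3)
scene yellow [258.9 241.1] 28 (0.1095, 352.2)
side purple [246.6 226.9] 39 (0.0731, 82.7)
side green [285.  240.3] 20 (0.0748, 351.7)
side orange [258.1 264.3] 16 (0.0787, 262.8)
side yellow [243.5 220. ] 10 (0.1451, 81.6)
side yellow [302.5 246.7] 134 (0.1158, 352.3)
side yellow [200.1 258.9] 151 (0.1149, 173.5)
side yellow [261.4 285.3] 69 (0.119, 262.4)
purple (array([544.3, 122.5]), 2697, [526, 76, 34, 92]) (0.2541, 256.6)
purple (array([154.3, 178.4]), 339, [144, 169, 22, 20]) (0.0728, 82.0)
green (array([215.4,  66. ]), 338, [206, 56, 20, 21]) (0.0757, 350.9)
orange (array([325.3, 145.7]), 21, [318, 141, 16, 8]) (0.0748, 258.9)
orange (array([106.7, 181. ]), 25, [97, 177, 19, 9]) (0.1134, 78.7)
yellow (array([206.1,  18. ]), 505, [195, 0, 23, 38]) (0.1154, 351.7)
yellow (array([369.5, 125.9]), 453, [352, 118, 38, 18]) (0.1183, 262.7)
yellow (array([116.7, 184.5]), 454, [96, 174, 42, 21]) (0.1169, 82.5)
yellow (array([284.4, 329.6]), 19, [283, 325, 4, 11]) (0.1848, 172.6)
red (array([102.6, 175.4]), 254, [91, 168, 24, 17]) (0.1511, 79.9)
red (array([110.3, 194.7]), 45, [100, 192, 21, 6]) (0.151, 88.1)
```

View pics/w7.png

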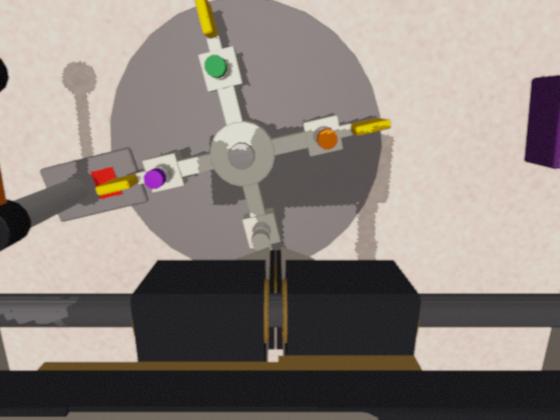

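```bash
python3 -c "
from m import *
c=read_camera('wrist')
for z in(0,.008,.012):
    a=ray(c,(137,173),z)[:2];b=ray(c,(52,196.5),z)[:2];d=b-a;print(z,ang(a),ang(b),np.degrees(np.arctan2(d[1],d[0])))
for z in (.05,.06,.07): print(ray(c,(241,155),z))
# disc fit
h=cv2.cvtColor(c['frame'],cv2.COLOR_RGB2HSV);pts=np.array([(110,130),(381,155),(142,57),(350,57),(172,237),(158,226),(120,95),(373,100)])
P=np.array([ray(c,p,.008)[:2] for p in pts]);M=np.c_[2*P,np.ones(len(P))];s=np.linalg.lstsq(M,(P**2).sum(1),rcond=None)[0];print('disc',s[:2],np.sqrt(s[2]+s[:2]@s[:2]))
"
```

```text
0 (0.1183, 82.4) (0.217, 83.5) 84.80250357027172
0.008 (0.115, 82.0) (0.2116, 83.3) 84.80250357027174
0.012 (0.1134, 81.8) (0.209, 83.1) 84.80250357027178
[ 0.56873727 -0.07564903  0.05      ]
[ 0.56972597 -0.07701085  0.06      ]
[ 0.57071467 -0.07837267  0.07      ]
disc [ 0.57099445 -0.07968466] 0.13380598479457195
```

```bash
python3 -m crank '[[0,0,0,0,0,-10,0],[0,0,0,0,0,-20,0],[0,0,0,0,0,-30,0],[0,0,0,0,0,-40,0],[0,0,0,0,0,-50,0]]' >/dev/null; python3 -m crank '[[0,0,0,0,0,-10,0],[0,0,0,0,0,-20,0],[0,0,0,0,0,-30,0],[0,0,0,0,0,-40,0],[0,0,0,0,0,-50,0]]'>/dev/null; python3 -m crank '[[0,0,0,0,0,-10,0],[0,0,0,0,0,-20,0],[0,0,0,0,0,-30,0],[0,0,0,0,0,-40,0],[0,0,0,0,0,-50,0]]'; python3 -m crank '[[0,0,0,0,0,-10,0],[0,0,0,0,0,-20,0],[0,0,0,0,0,-30,0],[0,0,0,0,0,-40,0],[0,0,0,0,0,-50,0]]'; python3 -m crank '[[-3,5,0,0,0,0,0],[-6.5,10,0,0,0,0,0],[-10,15,0,0,0,0,0],[-12.9,20.2,0,0,0,0,0],[-12.9,20.2,0,0,0,0,0]]'
python3 -c "
from m import *
s=robot.observe();p=s['tool_pos'];print(p,np.degrees(s['tool_rot']),s['qpos'])
H=np.array([.593,.1086]);d=p[:2]-H;print(np.hypot(*d),np.degrees(np.arctan2(d[1],d[0])))
for n in ('scene','side','wrist'):
    c=read_camera(n); 
    im=c['frame'][:,:,::-1]
    if n!='wrist': im=cv2.resize(im[130:280,180:380],None,fx=4,fy=4,interpolation=cv2.INTER_CUBIC)
    cv2.imwrite(f'pics/{n}8.png',im)
"
```

```text
time: 10.42
tool_pos: [0.5308, -0.0947, 0.2178]
tool_rot: [3.142, 0.0, 2.266]
contact_force: [0.4, -0.8, 0.0]
opening: 0.0004
time: 11.05
tool_pos: [0.5308, -0.0947, 0.2178]
tool_rot: [-3.141, 0.0, 3.139]
contact_force: [0.4, -0.2, -0.2]
opening: 0.0004
time: 11.68
tool_pos: [0.6628, 0.1098, 0.2165]
tool_rot: [3.141, -0.001, 3.138]
contact_force: [-0.8, -1.3, -0.4]
opening: 0.0004
[0.66277207 0.10978169 0.2165266 ] [ 1.79957070e+02 -3.73693228e-02  1.79779917e+02] [ 4.97892032e-02  6.21725106e-01  1.05230345e+00  7.87297447e-04
  1.46817525e+00 -1.51724659e+00]
0.06978208066439025 0.9702932997615179
```

View pics/wrist8.png

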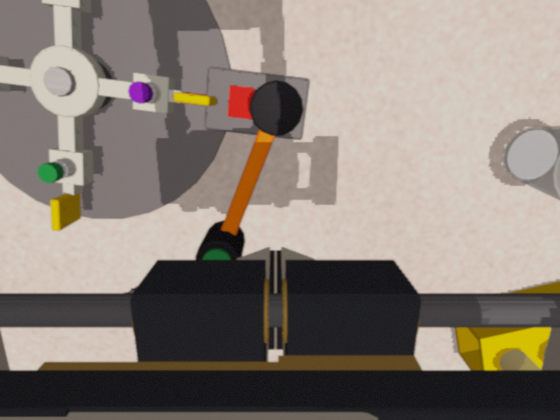

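View pics/side8.png

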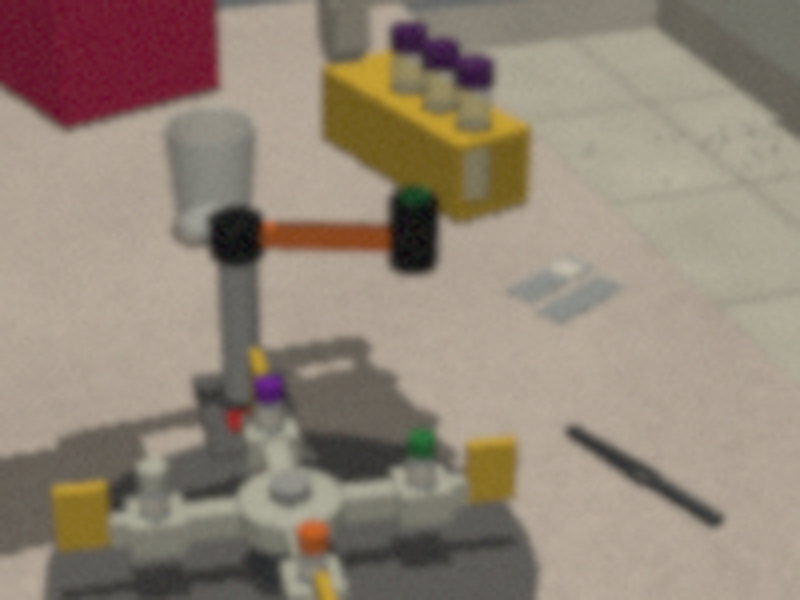

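```bash
python3 -m crank '[[0,0,3,0,0,0,0],[0,0,5,0,0,0,0],[0,0,7,0,0,0,0],[0,0,8,0,0,0,0]]';python3 -m crank '[[0,0,0.7,0,0,0,0],[0,0,1.3,0,0,0,0],[0,0,1.3,0,0,0,0]]'
python3 -c "
from m import *
s=robot.observe();p=s['tool_pos'];print(p)
for n in ('side','wrist'):
    c=read_camera(n); 
    im=c['frame'][:,:,::-1]
    if n!='wrist': im=cv2.resize(im[130:280,180:380],None,fx=4,fy=4,interpolation=cv2.INTER_CUBIC)
    cv2.imwrite(f'pics/{n}9.png',im)
"
```

```text
time: 12.32
tool_pos: [0.6618, 0.1046, 0.137]
tool_rot: [-3.141, -0.001, 3.131]
contact_force: [0.5, 0.3, 0.3]
opening: 0.0006
time: 12.7
tool_pos: [0.6625, 0.1065, 0.1243]
tool_rot: [-3.142, -0.0, 3.133]
contact_force: [-0.4, -0.5, -0.5]
opening: 0.0007
[0.66251711 0.10648271 0.12428503]
```

View pics/wrist9.png

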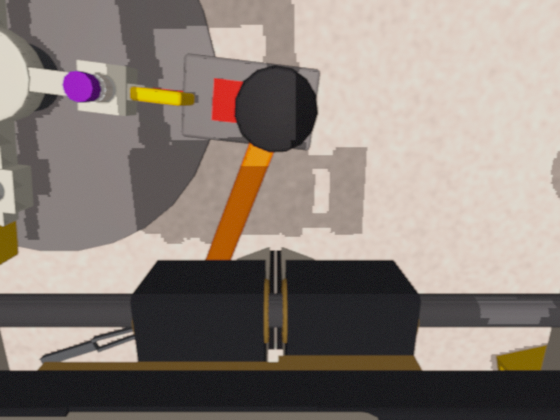

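View pics/side9.png

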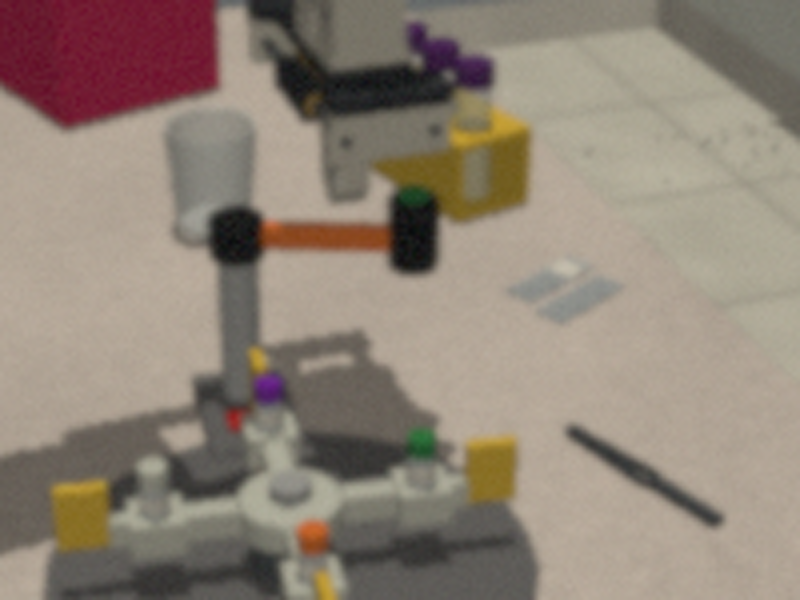

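```bash
python3 -m crank '[[0.7,0,0.6,0,0,0,0],[1.35,0,1.2,0,0,0,0],[1.35,0,1.2,0,0,0,0]]';python3 -m crank '[[0.02,-0.49,0,0,0,5,0],[0.09,-0.97,0,0,0,10,0],[0.19,-1.45,0,0,0,15,0],[0.34,-1.92,0,0,0,20,0],[0.52,-2.37,0,0,0,25,0]]'
cat > g.py <<'E'
from m import *
H=np.array([.593,.1086])
def rep2(tag):
    s=robot.observe();p=s['tool_pos'];d=p[:2]-H;print(s['time'],p,'r,ang',np.hypot(*d),np.degrees(np.arctan2(d[1],d[0])),'yaw',np.degrees(s['tool_rot'][2]),s['contact_force'])
    for n in ('scene','side'):
        c=read_camera(n); im=c['frame'][:,:,::-1]
        for k,z in (('green',.155),('orange',.13),('purple',.079)):
            for b in blobs(c,k,(185,165,345,260)):
                X=ray(c,b[0],z)[:2];e=X-H; print(n,k,b[0],b[1],'hinge r,ang',np.hypot(*e).round(3),np.degrees(np.arctan2(e[1],e[0])).round(1),'car',ang(X))
        cv2.imwrite(f'pics/{n}{tag}.png',cv2.resize(im[130:280,180:380],None,fx=4,fy=4,interpolation=cv2.INTER_CUBIC))
    c=read_camera('wrist');cv2.imwrite(f'pics/wrist{tag}.png',c['frame'][:,:,::-1])
E
python3 -c "
from g import *
rep2('10')"
```

```text
time: 13.18
tool_pos: [0.6481, 0.1068, 0.1117]
tool_rot: [-3.142, -0.002, 3.133]
contact_force: [0.1, -0.5, 0.5]
opening: 0.0003
time: 13.8
tool_pos: [0.6441, 0.0832, 0.1127]
tool_rot: [3.141, 0.001, 2.694]
contact_force: [0.7, 1.5, 1.5]
opening: 0.0004
13.8 [0.6440974  0.08321475 0.11268423] r,ang 0.05705571908738806 -26.41823900101346 yaw 154.33940556569155 [0.72325713 1.50148752 1.5435637 ]
scene green [256.2 225.9] 18 hinge r,ang 0.221 -65.7 car (0.1163, 351.2)
scene orange [226.1 207. ] 16 hinge r,ang 0.259 -90.6 car (0.0788, 285.7)
scene purple [278.6 199.1] 26 hinge r,ang 0.111 -97.4 car (0.0739, 82.5)
side green [279.6 186.7] 13 hinge r,ang 0.112 -46.6 car (0.1435, 45.2)
side green [284.7 241. ] 18 hinge r,ang 0.307 -88.7 car (0.1271, 284.1)
side orange [257.9 192.1] 81 hinge r,ang 0.056 -52.3 car (0.1506, 67.1)
side purple [246.6 227.1] 38 hinge r,ang 0.113 -97.6 car (0.0722, 82.8)
```

View pics/side10.png

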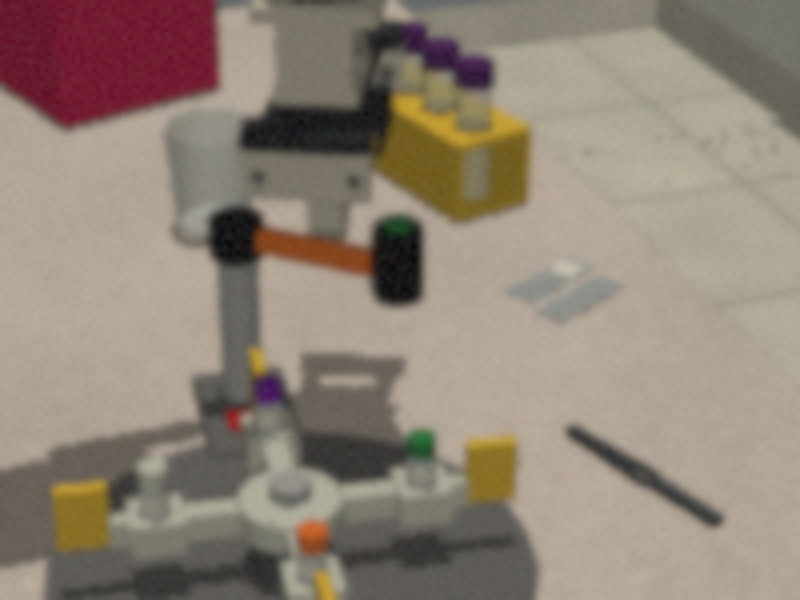

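View pics/wrist10.png

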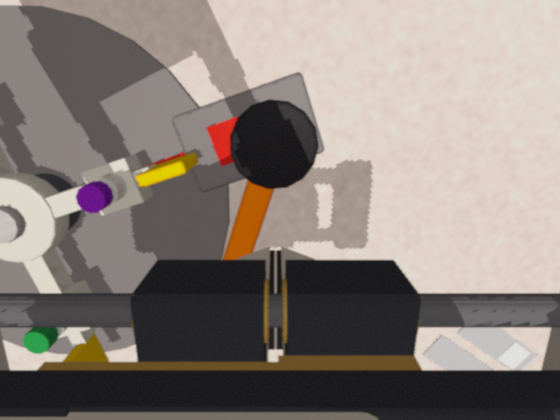

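```bash
python3 -m crank '[[0.02,-0.49,0,0,0,5,0],[0.09,-0.97,0,0,0,10,0],[0.19,-1.45,0,0,0,15,0],[0.34,-1.92,0,0,0,20,0],[0.52,-2.37,0,0,0,25,0]]';python3 -m crank '[[0.01,-0.39,0,0,0,4,0],[0.05,-0.78,0,0,0,8,0],[0.12,-1.16,0,0,0,12,0],[0.19,-1.45,0,0,0,15,0],[0.19,-1.45,0,0,0,15,0]]'
python3 -c "
from g import *
rep2('11')"
```

```text
time: 14.58
tool_pos: [0.6295, 0.0638, 0.1127]
tool_rot: [3.14, 0.001, 2.259]
contact_force: [1.1, 0.8, 1.0]
opening: 0.0004
time: 15.2
tool_pos: [0.6168, 0.056, 0.1127]
tool_rot: [3.141, 0.001, 2.0]
contact_force: [1.3, -0.7, 1.3]
opening: 0.0003
15.2 [0.61682342 0.05596894 0.11273032] r,ang 0.05777182434291603 -65.64614333527828 yaw 114.6124060052594 [ 1.34575905 -0.67834347  1.31136124]
scene green [281.7 191.8] 23 hinge r,ang 0.11 -83.2 car (0.0831, 63.5)
scene green [256.2 225.8] 20 hinge r,ang 0.221 -65.7 car (0.116, 351.2)
scene orange [226.1 206.9] 17 hinge r,ang 0.259 -90.7 car (0.0787, 285.5)
side green [257.3 196.5] 23 hinge r,ang 0.113 -83.7 car (0.08, 62.9)
side green [285.  240.2] 22 hinge r,ang 0.304 -88.4 car (0.1251, 285.1)
side purple [246.4 227.2] 33 hinge r,ang 0.113 -97.9 car (0.0718, 83.3)
```

View pics/side11.png

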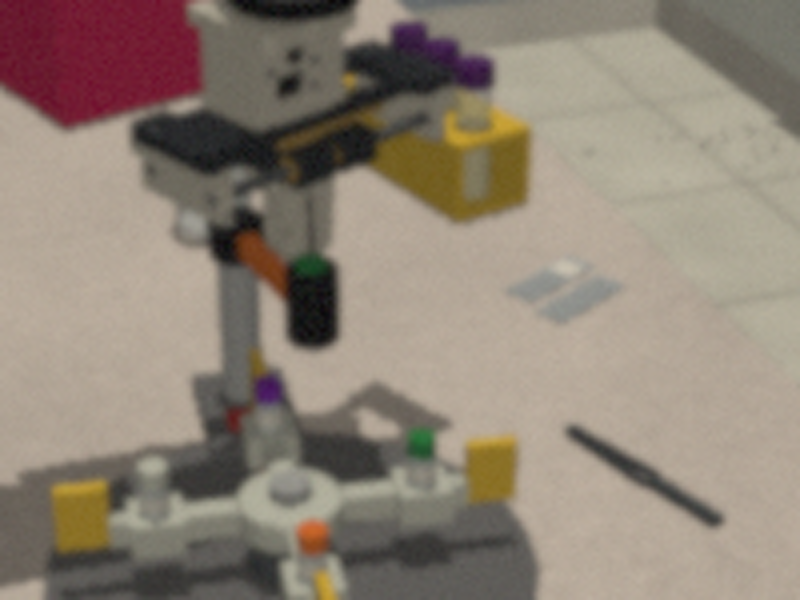

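Arm at about -83.5°, home at about -97.5°, and the purple vial is undisturbed. I'll push the last 14° slowly and watch the force.

```bash
python3 -m crank '[[0,-0.3,0,0,0,3,0],[0.03,-0.59,0,0,0,6,0],[0.06,-0.88,0,0,0,9,0],[0.1,-1.1,0,0,0,11,0],[0.1,-1.1,0,0,0,11,0]]'; python3 -m crank '[[0,-0.1,0,0,0,1,0],[0,-0.2,0,0,0,2,0],[0,-0.3,0,0,0,3,0],[0,-0.3,0,0,0,3,0]]'
python3 -c "
from g import *
rep2('12')"
```

```text
time: 15.98
tool_pos: [0.606, 0.0524, 0.1125]
tool_rot: [3.141, 0.0, 1.807]
contact_force: [-0.1, -0.6, 1.5]
opening: 0.0005
time: 16.48
tool_pos: [0.603, 0.0518, 0.1124]
tool_rot: [-3.142, -0.0, 1.754]
contact_force: [1.1, -1.7, 2.2]
opening: 0.0003
16.475 [0.60297228 0.05176568 0.11236986] r,ang 0.05770256862381596 -80.0480600540351 yaw 100.4928120393637 [ 1.1071087  -1.73396596  2.20086535]
scene green [278.1 183.2] 18 hinge r,ang 0.111 -98.4 car (0.0741, 84.0)
scene green [256.4 225.7] 19 hinge r,ang 0.22 -65.7 car (0.1158, 351.5)
scene orange [226.1 206.9] 17 hinge r,ang 0.259 -90.7 car (0.0787, 285.5)
scene purple [278.6 199.6] 23 hinge r,ang 0.111 -96.6 car (0.0736, 81.2)
side green [245.5 198.5] 26 hinge r,ang 0.114 -97.9 car (0.0711, 83.3)
side green [284.9 240.7] 22 hinge r,ang 0.306 -88.6 car (0.1265, 284.5)
side purple [246.6 227.1] 36 hinge r,ang 0.113 -97.6 car (0.0722, 82.8)
```

```bash
python3 -m crank '[[0,-0.1,0,0,0,1,0],[0,-0.2,0,0,0,2,0],[0,-0.2,0,0,0,2,0]]'; python3 -m crank '[[0,-0.1,0,0,0,0,0],[0,-0.2,0,0,0,0,0],[0,-0.2,0,0,0,0,0]]'
python3 -c "
from g import *
rep2('13')"
```

```text
time: 17.0
tool_pos: [0.602, 0.0514, 0.1126]
tool_rot: [3.139, 0.0, 1.719]
contact_force: [4.1, -2.3, 0.7]
opening: 0.0004
time: 17.38
tool_pos: [0.6012, 0.0512, 0.1132]
tool_rot: [3.137, 0.0, 1.719]
contact_force: [8.0, -0.1, 0.3]
opening: 0.0005
17.375 [0.60115696 0.05124124 0.11321505] r,ang 0.057935858457263484 -81.90626201350392 yaw 98.48055458644956 [ 7.99212163 -0.10033338  0.25265262]
scene green [278.4 183.4] 20 hinge r,ang 0.11 -98.0 car (0.0747, 83.3)
scene green [256.4 225.7] 19 hinge r,ang 0.22 -65.7 car (0.1158, 351.5)
scene orange [225.9 206.9] 16 hinge r,ang 0.26 -90.7 car (0.0791, 285.3)
scene purple [278.6 199.6] 23 hinge r,ang 0.111 -96.6 car (0.0736, 81.2)
side green [245.6 198.5] 23 hinge r,ang 0.114 -97.8 car (0.0711, 83.1)
side green [284.7 240.8] 21 hinge r,ang 0.306 -88.6 car (0.1265, 284.3)
side purple [246.5 227.2] 36 hinge r,ang 0.113 -97.8 car (0.0718, 83.1)
```

The force rose to 8 N with no further arm motion, so the stop is reached. I'll back away from the bar, lift, and check.

```bash
python3 -m crank '[[0,0.6,0,0,0,0,0],[0,2,0,0,0,0,0],[0,3.5,0,0,0,0,0],[0,4.5,-3,0,0,0,0],[0,4.5,-8,0,0,0,0]]'; python3 -m crank '[[0,3,-5,0,0,0,0],[0,6,-8,0,0,0,0],[0,6,-8,0,0,0,0]]'
python3 -c "
from g import *
rep2('14')"
```

```text
time: 18.15
tool_pos: [0.6419, 0.0583, 0.19]
tool_rot: [-3.134, -0.002, 1.719]
contact_force: [0.5, 0.2, 0.5]
opening: 0.0
time: 18.52
tool_pos: [0.7043, 0.0671, 0.2734]
tool_rot: [3.139, 0.0, 1.72]
contact_force: [-0.6, -0.5, 0.1]
opening: 0.0006
18.525 [0.70434914 0.06714895 0.27343461] r,ang 0.11881422971121176 -20.418385148476997 yaw 98.53291080321749 [-0.63332274 -0.49301888  0.06589654]
scene green [278.3 183.1] 31 hinge r,ang 0.11 -98.5 car (0.0747, 84.1)
scene green [256.3 225.8] 19 hinge r,ang 0.22 -65.7 car (0.116, 351.3)
scene orange [294.6 186.1] 72 hinge r,ang 0.066 -98.5 car (0.1194, 83.1)
scene orange [226.1 206.9] 15 hinge r,ang 0.259 -90.7 car (0.0787, 285.5)
scene purple [278.5 199.5] 22 hinge r,ang 0.112 -96.8 car (0.0734, 81.5)
side green [245.4 198.3] 22 hinge r,ang 0.113 -97.9 car (0.0721, 83.3)
side green [285.  240.5] 26 hinge r,ang 0.305 -88.5 car (0.126, 284.8)
side orange [240.7 192.9] 19 hinge r,ang 0.036 -99.8 car (0.1494, 83.1)
side purple [246.5 227.3] 32 hinge r,ang 0.114 -97.8 car (0.0713, 83.1)
```

View pics/side14.png

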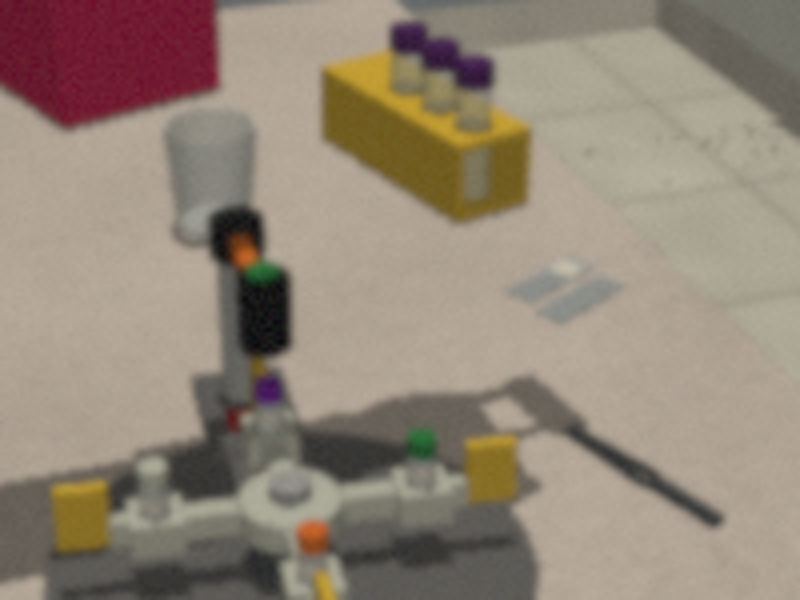

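View pics/scene14.png

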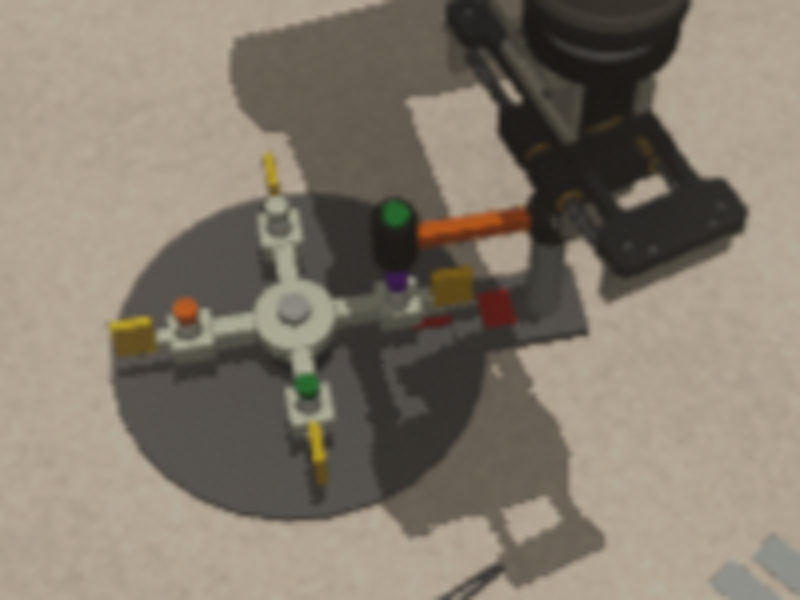

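View pics/wrist14.png

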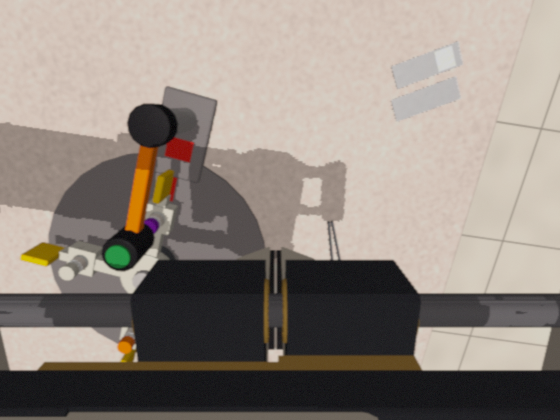

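```bash
python3 -c "
from cell import robot
print(robot.hand_in())"
```

```text
the job is handed in; nothing more can be done
None
```

I turned the carousel about 125° clockwise, pushing one yellow paddle with the closed fingertips, until the purple-capped vial was at the reading place. I then pushed the orange bar until it met its stop: the force rose to about 8 N and the arm stopped moving. After that I backed the gripper clear and handed the job in at about 18.7 s of the 64 s allowed.

**Last checks:**
- **Purple vial:** it lies at about 82–83° around the axis, against about 82.5° for the red stripe and post. The head reads 83–84°, so the agreement is within about 2–3 mm (8 mm allowed).
- **Vials and bench:** all four vials look upright in their sockets. The beaker and tweezers look unmoved. I did not check the tip box and reagent bottle again at the end, but the robot never worked near them. The force readings showed no unexpected contact.

**What disagreed:**
- **Fingertip height:** in the side camera the fingertips looked about 30 mm higher than the stated nose length gives. I chose pushing heights that would work either way, and both pushes did.
- **Final camera readings:** the last scene-camera reading of the purple cap was 81.5°, with the cap partly hidden by the head, while the side camera gave 83.1°.

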